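# Correct a customer's spice order and hold the carrier up

## Robot

A 7-joint arm with a two-finger parallel gripper is mounted at the origin on the work surface. World frame = base frame: x ahead of the robot, y to its left, z up, the work surface at z = 0. Lengths are in m, angles in rad, forces in N, time in s.
With the tool pointing down it reaches from about 0.375 to 0.925 m from the base axis. Payload 3.1 kg.
Tool frame: the origin (TCP) lies between the finger pads; the fingertips stand 19 mm ahead of it and the grasp point (between the pads) is the TCP; z points along the fingers, y is the line along which they close (so a half turn about z gives the same grasp; the last joint's range is limited). The gripper opens to 85 mm and grips with 20 to 120 N. Pads are 22 mm wide; open, the fingers measure 114 mm over their backs; the gripper's body (76 mm by 85 mm) begins 54 mm behind the grasp point. The pads swing forward as they close: fully open they stand 13 mm farther back than shut.
Start: joints at [1.123, 0.383, 0.044, 1.598, -0.018, 1.161, -0.05], TCP at [0.223, -0.611, 0.25] pointing down, gripper open.
Joint ranges: [-2.61, 2.61], [-0.41, 2.15], [-1.48, 1.57], [0, 2.5], [-1.57, 4.71], [0.05, 1.97], [-2.85, 2.85]. Speed limits (rad/s): [2.79, 2.79, 3.14, 3.14, 3.14, 3.14, 3.14].

## Interface

Orientations are given as a unit quaternion [x, y, z, w].
In Python, from bench import move_ptp, movel, move_j, move_gripper, pause, inverse_kinematics, read_camera, camera_params, MotionError, sign_off, look_for, tip_of, read_time_s, read_qpos, read_joint_vel, read_effort, read_eef_pos, read_tcp_rot, read_ft_force, read_ft_torque, read_finger_gap, read_grasp_force gives the robot as it stands. Calls block until the motion is done:
- move_ptp(position, orientation): joint-space move of the TCP to a pose.
- movel(position, orientation=None, speed=0.15): straight line of the TCP; orientation=None keeps the orientation; speed is the mean speed in m/s.
- move_j(angles): joint-space move.
- move_gripper(opening, effort=None): finger opening in m; effort is the grip in N (None keeps the last); returns when the fingers have stopped.
- pause(seconds).
- inverse_kinematics(position, orientation): joint angles nearest the present ones, or None.
- read_camera(name): name is "scene" or "top" or "wrist"; returns the picture (420x560x3 uint8, red, green, blue); there is no depth.
- camera_params(name): a dict with "K" (3x3 intrinsics, pixels), "camera_from_world" (4x4, takes a point from world to camera coordinates). Camera axes: x right, y down, z forward; pixel columns grow to the right and rows downward; lengths in m; the calibration is good to about 2 mm. A picture is of the moment at which its call begins: read the wrist's pose just before it. camera_params takes no time and is no camera call; for the wrist camera it gives the pose at the moment of the call.
A pose or a line that the arm cannot do raises MotionError and nothing moves.
- sign_off(): hands the job in; it is judged then, once.
Trained networks look in the newest picture that a camera, given by its name, has taken for a name from the list of things; names that differ only in an ending like _2 or _b are one class to them, and where a whole thing is asked for, a point or a joint stands for the part that bears it (a point fixed in the world has none). Each returns a list of dicts, best first, with "confidence" (0 to 1); they miss things now and then, are a little off and sometimes report something else, mostly with a low value. They report only what shows in the picture. A call takes as long as a camera call. They do not tell look-alikes from the thing itself.
- look_for(camera, name): "at" ([column, row] in pixels, amid what is visible of it).
- tip_of(camera, name): "at" ([column, row] in pixels: a listed point, or the origin of a listed thing).
Readings, each from a call of its own:
- read_time_s(): time.
- read_qpos(): joint angles.
- read_joint_vel(): joint speeds.
- read_effort(): joint torques, N m.
- read_eef_pos(): TCP position.
- read_tcp_rot(): TCP orientation.
- read_ft_force(): force on the tool from outside, world axes, zero at the start.
- read_ft_torque(): the same for the moment, N m.
- read_finger_gap(): finger opening in m.
- read_grasp_force(): force on a finger pad.
Only numpy, scipy, OpenCV 4.12 (cv2) and the standard library are available. Lean on these libraries where they do the work, as an engineer would, in place of code of your own. Each camera call takes 0.05 s, during which the arm holds its last target. There are 200 camera calls.

## Task

At the market stall the white order carrier holds the wrong jar: swap the red-lidded jar in it with the green-lidded jar on the blue coaster, so that the green jar stands in the carrier beside the yellow one and the red jar stands alone on the coaster (the grey coin mat is a handy spot for parking a jar meanwhile). Then lift the carrier with its two jars by its handle and hold it level and still over the spot where it stood, about 10 cm above the counter, for at least two seconds; finish while still holding it in the air, do not put it down. Keep jars and carrier upright throughout and leave the other goods where they are.

Things in the scene. Friction and masses are not known exactly. Their poses are not given: they have to be found in the camera images.
- carrier: loose white wooden order carrier, 0.4 kg, 86 mm along its x, 246 mm along its y; floor 8 mm thick, walls up to 30 mm high. Two square bays 74 mm wide inside lie at y = +80 and -80 mm, and a blue bridge handle stands over the middle. Origin at the centre of its underside, z up, so its height is the clearance over the counter (counter top is z = 0)
- handle (a point): middle of the carrier's blue handle bar, 150 mm above the carrier's underside. The bar runs along the carrier's x: 86 mm long, 16 mm thick (carrier y), 16 mm high, on two posts 12 x 16 mm at x = +37 and -37 mm; grasp it across its thickness from above. The jar lids in the bays end 44 mm below the bar's underside
- bay_a (a point): centre of the floor (top face) of the carrier's bay at its +y side
- bay_b (a point): centre of the floor (top face) of the carrier's bay at its -y side
- jar_red: white ceramic jar with a red lid and red band, a plain closed cylinder 54 mm in diameter (lid too) and 90 mm high, 0.10 to 0.21 kg; origin at the centre of its underside, z up. At the start it stands in one of the two bays of the carrier, either one
- jar_yellow: white ceramic jar with a yellow lid and yellow band, a plain closed cylinder 54 mm in diameter (lid too) and 90 mm high, 0.10 to 0.21 kg; origin at the centre of its underside, z up. At the start it stands in the other bay of the carrier; it belongs there
- jar_green: white ceramic jar with a green lid and green band, a plain closed cylinder 54 mm in diameter (lid too) and 90 mm high, 0.10 to 0.21 kg; origin at the centre of its underside, z up. At the start it stands on the blue coaster
- coaster: round blue ceramic coaster fixed on the counter, 96 mm across, 6 mm thick; origin at the centre of its underside
- mat: square grey ribbed coin mat fixed on the counter, 120 x 120 mm, 4 mm thick, empty at the start; origin at the centre of its underside. Fixed equipment (scale and onion crate beyond x = 0.88, blue crate at y below -0.47, egg trays at y above 0.44), all under 160 mm high, borders the counter
- cheese: pale yellow cheese wheel, 140 mm across, 50 mm high; loose bystander, origin at the centre of its underside
- tub_rust: rust-coloured spice tub with white lid, 102 mm across, 58 mm high; loose bystander, origin at the centre of its underside
- tub_tan: tan spice tub with white lid, 102 mm across, 58 mm high; loose bystander, origin at the centre of its underside
- juice: orange juice bottle with blue cap, 68 mm across, 210 mm high; loose bystander, origin at the centre of its underside
- can: blue food can, 68 mm across, 100 mm high; loose bystander, origin at the centre of its underside
There are look-alikes about, which are no part of the job. Leave any black or brown look-alike of the jar_green alone.

How it is judged:
By the outcome, as a careful person would: the job done as asked, in the order asked, and still so for the second after the job is handed in, while the arm keeps its last pose, push and grip.
It also fails if it takes over 72 s, if anything falls off the work surface, if the arm or the gripper's body presses on something with over 40 N, if the wrist force passes 120 N, or if a joint passes its speed limit or range.

## Working session

There is one attempt and no reset: what is moved stays moved. The work goes in short steps, each a Python script; the robot and the scene stay as the last script left them, time stands still between calls to the robot, and variables do not carry over. Pictures are saved under pics/ and viewed, at most 10 in all, crops included, and the job is handed in when it is done.

```bash
mkdir -p pics
cat > h.py <<'E'
import numpy as np, cv2
from bench import *
from scipy.spatial.transform import Rotation as R
def snap(c,fn=None):
    p=camera_params(c); im=read_camera(c)
    if fn: cv2.imwrite('pics/'+fn,im[:,:,::-1])
    return im,p
def ray(p,px):
    T=np.array(p["camera_from_world"]);K=np.array(p["K"])
    d=T[:3,:3].T@np.linalg.solve(K,[px[0],px[1],1.]); o=-T[:3,:3].T@T[:3,3]
    return o,d/np.linalg.norm(d)
def atz(p,px,z):
    o,d=ray(p,px); return o+d*(z-o[2])/d[2]
def tri(obs):
    A=np.zeros((3,3));b=np.zeros(3)
    for p,px in obs:
        o,d=ray(p,px);M=np.eye(3)-np.outer(d,d);A+=M;b+=M@o
    x=np.linalg.solve(A,b)
    return x,max(np.linalg.norm((np.eye(3)-np.outer(d,d))@(x-o)) for o,d in [ray(*q) for q in obs])
def proj(p,X):
    T=np.array(p["camera_from_world"]);c=T[:3,:3]@np.array(X)+T[:3,3];u=np.array(p["K"])@c;return u[:2]/u[2]
def down(yaw): # tool z down, tool y axis at heading yaw (world)
    y=np.array([np.cos(yaw),np.sin(yaw),0]);z=np.array([0,0,-1.]);return R.from_matrix(np.c_[np.cross(y,z),y,z]).as_quat()
E
python3 - <<'E'
from h import *
np.set_printoptions(precision=3,suppress=True)
P={}
for c in ['scene','top']:
    im,P[c]=snap(c,c+'0.png'); print(c,ray(P[c],(280,210)))
names='handle bay_a bay_b jar_red jar_yellow jar_green coaster mat cheese tub_rust tub_tan juice can'.split()
for n in names:
    r={c:tip_of(c,n)[:3] for c in P}
    for c in P: print(n,c,[(np.round(d['at'],1).tolist(),round(d['confidence'],2),atz(P[c],d['at'],{'handle':.15}.get(n,.005))[:2].round(3).tolist()) for d in r[c]])
    if r['scene'] and r['top']: print('   tri',tri([(P[c],r[c][0]['at']) for c in P]))
print(read_time_s(),read_eef_pos(),read_tcp_rot())
E
```

```text
scene (array([1.679, 0.069, 1.021]), array([-0.78 , -0.034, -0.625]))
top (array([ 0.423, -0.017,  1.302]), array([ 0.098, -0.   , -0.995]))
handle scene [([323.2, 198.7], 0.77, [0.531, 0.163]), ([298.3, 232.7], 0.6, [0.701, 0.079])]
handle top [([222.0, 209.4], 0.86, [0.54, 0.158])]
   tri (array([0.54 , 0.159, 0.156]), np.float64(0.0026068794853456195))
bay_a scene [([296.3, 234.9], 0.84, [0.55, 0.074]), ([341.9, 229.1], 0.77, [0.518, 0.236])]
bay_a top [([249.8, 210.5], 0.79, [0.55, 0.085]), ([201.5, 219.4], 0.74, [0.522, 0.249]), ([200.8, 219.4], 0.16, [0.522, 0.252])]
   tri (array([0.55 , 0.08 , 0.006]), np.float64(0.005567691748969177))
bay_b scene [([296.3, 234.9], 0.84, [0.55, 0.074]), ([341.9, 229.1], 0.77, [0.518, 0.236])]
bay_b top [([249.8, 210.5], 0.79, [0.55, 0.085]), ([201.5, 219.4], 0.74, [0.522, 0.249]), ([200.8, 219.4], 0.16, [0.522, 0.252])]
   tri (array([0.55 , 0.08 , 0.006]), np.float64(0.005567691748969177))
jar_red scene [([299.2, 236.9], 0.75, [0.561, 0.084])]
jar_red top [([248.5, 211.4], 0.72, [0.547, 0.09])]
   tri (array([ 0.548,  0.087, -0.006]), np.flo
[... 1470 characters left out ...]
(0.0012697977671540066))
tub_tan scene [([188.0, 282.4], 0.65, [0.776, -0.265])]
tub_tan top [([349.3, 143.3], 0.96, [0.777, -0.258])]
   tri (array([ 0.777, -0.261,  0.006]), np.float64(0.003019273871276525))
juice scene [([399.8, 255.7], 0.78, [0.649, 0.415]), ([298.2, 236.0], 0.42, [0.556, 0.081]), ([320.2, 233.7], 0.17, [0.543, 0.158])]
juice top [([152.2, 182.7], 0.95, [0.65, 0.419])]
   tri (array([0.65 , 0.417, 0.006]), np.float64(0.0019289372830064648))
can scene [([173.3, 191.8], 0.73, [0.297, -0.419])]
can top [([401.6, 284.1], 0.87, [0.298, -0.416])]
   tri (array([ 0.298, -0.418,  0.005]), np.float64(0.0012391343730359624))
1.4 [ 0.223 -0.611  0.25 ] [ 0.985  0.174 -0.    -0.   ]
```

View pics/top0.png

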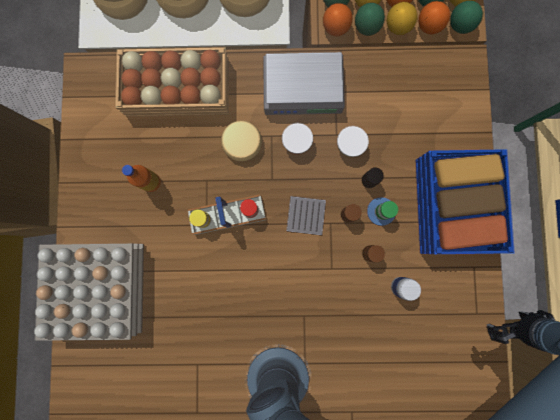

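View pics/scene0.png

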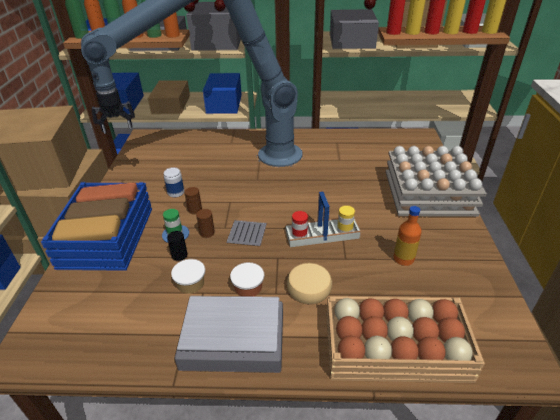

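Candidates for the green jar: green on the coaster at top (388,209) / scene (172,222); brown at top (352,213) and (375,254); black at (372,177). The description fits only (388,209). Red jar: top (249,208); yellow: (199,218); blue handle: (222,210). Next, close views with the wrist camera.

```bash
cat > m.py <<'E'
from h import *
import pickle
np.set_printoptions(precision=3,suppress=True)
q=down(0.0); 
def vis(pos,names,fn=None):
    move_ptp(pos,q); im,p=snap('wrist',fn); D={}
    for n in names: D[n]=[(np.round(d['at'],1).tolist(),round(d['confidence'],2)) for d in tip_of('wrist',n)[:4]]
    return im,p,D
V=[]
for i,(pos,names) in enumerate([((.50,-.36,.30),['jar_green','coaster']),((.58,-.30,.30),['jar_green','coaster']),((.48,-.05,.32),['mat']),((.46,.15,.34),['mat','handle','bay_a','jar_red','jar_yellow']),((.54,.13,.34),['handle','bay_a','jar_red','jar_yellow'])]):
    im,p,D=vis(pos,names,f'w{i}.png'); V.append((im,p,D))
    print(pos,ray(p,(280,210)))
    for n in D: print('  ',n,[(a,c,atz(p,a,{'handle':.15}.get(n,.006))[:2]) for a,c in D[n]])
pickle.dump(V,open('V.pkl','wb')); print(read_time_s())
cv2.imwrite('pics/c1.png',np.hstack([cv2.resize(V[i][0],(400,300)) for i in (0,3)])[:,:,::-1])
E
python3 m.py
```

```text
(0.5, -0.36, 0.3) (array([ 0.498, -0.291,  0.423]), array([-0.005, -0.279, -0.96 ]))
   jar_green [([310.6, 175.2], 0.76, array([ 0.539, -0.361])), ([391.9, 145.1], 0.68, array([ 0.649, -0.32 ])), ([207.3, 142.1], 0.64, array([ 0.397, -0.315])), ([304.9, 89.9], 0.62, array([ 0.529, -0.249]))]
   coaster [([487.1, 95.6], 0.44, array([ 0.767, -0.257]))]
(0.58, -0.3, 0.3) (array([ 0.58 , -0.227,  0.423]), array([-0.002, -0.278, -0.961]))
   jar_green [([156.2, 185.2], 0.89, array([ 0.403, -0.312])), ([245.3, 140.6], 0.8, array([ 0.532, -0.249])), ([327.0, 189.3], 0.75, array([ 0.646, -0.317])), ([251.6, 218.5], 0.55, array([ 0.537, -0.361]))]
   coaster [([257.4, 216.5], 0.93, array([ 0.546, -0.358])), ([95.1, 248.2], 0.53, array([ 0.299, -0.409]))]
(0.48, -0.05, 0.32) (array([0.48 , 0.02 , 0.444]), array([-0.002, -0.279, -0.96 ]))
   mat [([314.6, 206.3], 0.97, array([ 0.532, -0.102]))]
(0.46, 0.15, 0.34) (array([0.46 , 0.219, 0.463]), array([-0.003, -0.279, -0.96 ]))
   mat [([324.6, 309.2], 0.96, array([ 0.537, -0.096]))]
   handle []
   bay_a [([340.9, 211.6], 0.76, array([0.556, 0.084]))]
   jar_red [([338.1, 208.1], 0.88, array([0.551, 0.09 ]))]
   jar_yellow [([323.3, 111.4], 0.9, array([0.522, 0.236]))]
(0.54, 0.13, 0.34) (array([0.54 , 0.2  , 0.463]), array([-0.005, -0.277, -0.961]))
   handle [([277.0, 159.6], 0.69, array([0.536, 0.164])), ([419.4, 289.7], 0.45, array([0.704, 0.011]))]
   bay_a [([290.3, 199.0], 0.98, array([0.555, 0.086])), ([438.3, 177.5], 0.69, array([0.783, 0.12 ]))]
   jar_red [([288.9, 198.4], 0.72, array([0.552, 0.087]))]
   jar_yellow [([269.0, 92.5], 0.79, array([0.523, 0.243]))]
6.5417
```

View pics/c1.png

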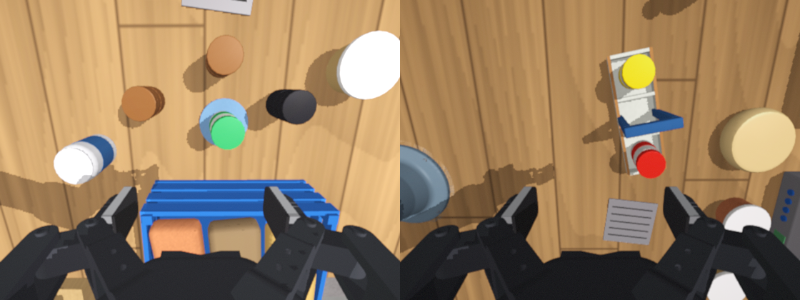

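View pics/w4.png

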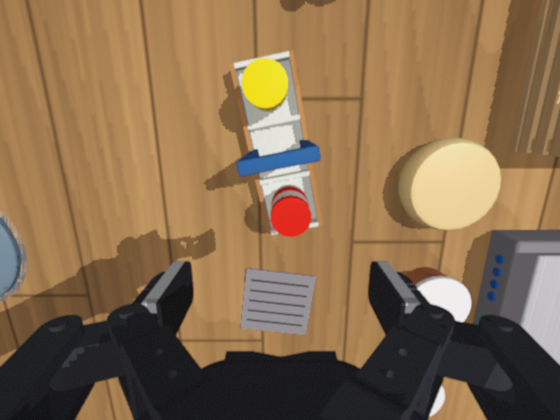

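The left half (w0) shows the green lid at about (223,131) on the blue coaster, with brown at (141,103) and (225,55) and black at (292,107), so the choice holds. w4 shows the red lid at (291,212), the yellow lid at (265,83), the bar from (238,162) to (320,155), and the mat at (278,300).

```bash
cat > fit.py <<'E'
from h import *
import pickle
np.set_printoptions(precision=3,suppress=True)
H={'red':[(0,6),(174,180)],'yellow':[(24,34)],'green':[(55,80)],'blue':[(105,118)]}
def blob(im,col,near=None,vmin=None):
    h=cv2.cvtColor(im,cv2.COLOR_RGB2HSV).astype(int); m=np.zeros(h.shape[:2],bool)
    for a,b in H[col]: m|=(h[...,0]>=a)&(h[...,0]<=b)
    m&=(h[...,1]>140)&(h[...,2]>60)
    if vmin: m&=h[...,2]>vmin
    n,l,s,c=cv2.connectedComponentsWithStats(m.astype(np.uint8))
    k=max((i for i in range(1,n) if s[i][4]>150 and (near is None or np.hypot(*(c[i]-near))<60)),key=lambda i:s[i][4])
    return l==k,h[...,2]
def lid(im,col,near=None):
    m,v=blob(im,col,near); t=np.percentile(v[m],80)-25
    mm=(m&(v>t)).astype(np.uint8); mm=cv2.morphologyEx(mm,cv2.MORPH_OPEN,np.ones((5,5)))
    c=max(cv2.findContours(mm,0,1)[0],key=cv2.contourArea); e=cv2.fitEllipse(cv2.convexHull(c)) ; return e
E
cat > fitrun.py <<'E'
from fit import *
V=pickle.load(open('V.pkl','rb'))
for col,ix,near in [('green',(0,1),None),('red',(3,4),None),('yellow',(3,4),None)]:
    o=[]
    for i in ix:
        e=lid(V[i][0],col,near); o.append((V[i][1],e[0])); print(col,i,np.round(e[0],1),np.round(e[1],1),atz(V[i][1],e[0],.098))
    print('   tri',tri(o))
o=[]
for i in (3,4):
    m,v=blob(V[i][0],'blue',proj(V[i][1],(.537,.162,.15)))
    r=cv2.minAreaRect(np.argwhere(m)[:,::-1].astype(np.float32)); b=cv2.boxPoints(r)
    L=sorted(b.tolist()); A=np.mean(L[:2],0);B=np.mean(L[2:],0); a,c=[atz(V[i][1],x,.152) for x in (A,B)]
    print('bar',i,np.round(r[0],1),np.round(r[1],1),a,c,'len',np.linalg.norm(a-c),'yaw',np.arctan2(*(c-a)[1::-1])); o.append((V[i][1],r[0]))
print('bar tri',tri(o))
print('mat tri',tri([(V[2][1],V[2][2]['mat'][0][0]),(V[3][1],V[3][2]['mat'][0][0])]))
E
python3 fitrun.py
```

```text
green 0 [318.5 185.9] [43.8 45.7] [ 0.539 -0.358  0.098]
green 1 [246.9 238.9] [40.3 42.8] [ 0.541 -0.356  0.098]
   tri (array([ 0.54 , -0.359,  0.091]), np.float64(0.00012594808543923828))
red 3 [351.6 230.3] [36.9 40.4] [0.552 0.086 0.098]
red 4 [290.6 217. ] [38.5 40.4] [0.552 0.085 0.098]
   tri (array([0.552, 0.085, 0.097]), np.float64(4.576655036383823e-05))
yellow 3 [334.1  99.7] [44.8 48.2] [0.521 0.245 0.098]
yellow 4 [264.5  82.7] [45.9 48.9] [0.522 0.245 0.098]
   tri (array([0.522, 0.245, 0.097]), np.float64(0.00016517441070260086))
bar 3 [350.6 169.7] [31.3 87.5] [0.488 0.164 0.152] [0.577 0.181 0.152] len 0.09037433110290903 yaw 0.18281083809942839
bar 4 [277.3 156.7] [22.  82.4] [0.494 0.159 0.152] [0.578 0.176 0.152] len 0.08500743480222797 yaw 0.19639088238803282
bar tri (array([0.537, 0.168, 0.135]), np.float64(0.0021486167579502346))
mat tri (array([ 0.536, -0.105, -0.006]), np.float64(0.0030515642727156657))
```

```bash
cat >> h.py <<'E'
YAW=0.188; CEN=np.array([.537,.1645]); BAY=CEN+.08*np.array([np.sin(YAW),-np.cos(YAW)])
MAT=np.array([.534,-.103]); COA=np.array([.544,-.357]); Q=down(YAW+np.pi/2); OFF=.068; HI=.22
def st(s): print(s,'t',round(read_time_s(),2),'gap',round(float(read_finger_gap()),4),'F',np.round(read_ft_force(),1),'grip',np.round(read_grasp_force(),1),'tcp',np.round(read_eef_pos(),3),flush=True)
def pick(xy,zb):
    move_gripper(.074,45); move_ptp([*xy,HI],Q); movel([*xy,zb+OFF],speed=.15); st('at'); move_gripper(.03,45); st('grasped')
    assert .049<read_finger_gap()<.059
    movel([*xy,HI],speed=.15); st('lifted'); assert .049<read_finger_gap()<.059
def place(xy,zb):
    move_ptp([*xy,HI],Q); movel([*xy,zb+OFF+.02],speed=.15); movel([*xy,zb+OFF+.001],speed=.03); st('down'); move_gripper(.074,45); movel([*xy,HI],speed=.2); st('placed')
E
python3 - <<'E'
from h import *
for x in (BAY,MAT,COA,CEN): 
    for z in (HI,.08): print(inverse_kinematics([*x,z],Q) is not None, np.round(inverse_kinematics([*x,z],Q),2))
print(read_qpos())
pick(BAY,.008); place(MAT,.004)
E
```

```text
True [ 0.5   0.37 -0.87  1.82  0.31  1.1   1.28]
True [ 0.42  0.56 -0.79  1.91  0.51  0.88  1.13]
True [ 0.76  0.3  -0.74  1.86  0.23  1.07  1.69]
True [ 0.71  0.51 -0.7   1.95  0.44  0.84  1.52]
True [ 0.94  0.47 -0.56  1.6   0.27  1.15  2.08]
True [ 0.94  0.64 -0.56  1.69  0.41  0.93  1.98]
True [ 0.39  0.39 -0.91  1.81  0.34  1.11  1.12]
True [ 0.3   0.58 -0.82  1.9   0.54  0.89  0.96]
[ 0.30631074  0.19747406 -0.69987479  1.69080987  0.13212473  1.30099941
 -0.41756232]
at t 9.43 gap 0.074 F [ 0.2  0.2 -0.1] grip 0.0 tcp [0.553 0.086 0.077]
grasped t 9.74 gap 0.0532 F [-0.4 -1.   5.6] grip 47.0 tcp [0.553 0.086 0.077]
lifted t 10.85 gap 0.0532 F [ 0.2  0.3 -1.4] grip 47.4 tcp [0.551 0.086 0.219]
down t 13.42 gap 0.053 F [-3.6 -0.8  6. ] grip 47.9 tcp [ 0.534 -0.103  0.073]
placed t 14.64 gap 0.0744 F [ 0.  -0.3 -1.2] grip 0.0 tcp [ 0.533 -0.103  0.219]
```

Run:
```python
from fit import *
np.set_printoptions(precision=3,suppress=True)
pick(np.array([.540,-.358]),.006)
move_ptp([.53,-.24,.25],Q); im,p=snap('wrist','w5.png'); it,pt=snap('top','top1.png')
for c,pp in (('wrist',p),('top',pt)):
  for n,z in (('coaster',.003),('mat',.002),('bay_a',.008),('handle',.15)):
    print(c,n,[(np.round(d['at'],1),round(d['confidence'],2),atz(pp,d['at'],z)[:2]) for d in tip_of(c,n)[:2]])
m=np.hstack([im[:,:],cv2.resize(it[120:300,140:440],(700,420))]); m=cv2.resize(m,(800,267)); cv2.imwrite('pics/c2.png',m[:,:,::-1])
e=lid(it,'red',proj(pt,(.534,-.103,.094))); print('red',atz(pt,e[0],.094));
```

```text
at t 16.98 gap 0.0737 F [-0.2 -0.3  0.6] grip 0.0 tcp [ 0.541 -0.358  0.075]
grasped t 17.3 gap 0.0529 F [-0.2 -0.5  4.8] grip 47.5 tcp [ 0.541 -0.359  0.076]
lifted t 18.43 gap 0.0529 F [-0.2 -0.2 -1.7] grip 47.3 tcp [ 0.539 -0.358  0.218]
wrist coaster [(array([187.6, 173.7]), 0.72, array([ 0.539, -0.354]))]
wrist mat []
wrist bay_a [(array([514.8, 247.4]), 0.68, array([0.553, 0.083])), (array([280.7, 234.5]), 0.4, array([ 0.594, -0.225]))]
wrist handle [(array([188.8, 176.1]), 0.24, array([ 0.509, -0.313]))]
top coaster []
top mat [(array([303.8, 216. ]), 0.93, array([ 0.529, -0.098]))]
top bay_a [(array([201.4, 219.4]), 0.72, array([0.522, 0.249])), (array([249.9, 213.2]), 0.67, array([0.54 , 0.085]))]
top handle [(array([221.1, 211.4]), 0.89, array([0.534, 0.16 ]))]
red [ 0.533 -0.105  0.094]
```

View pics/c2.png

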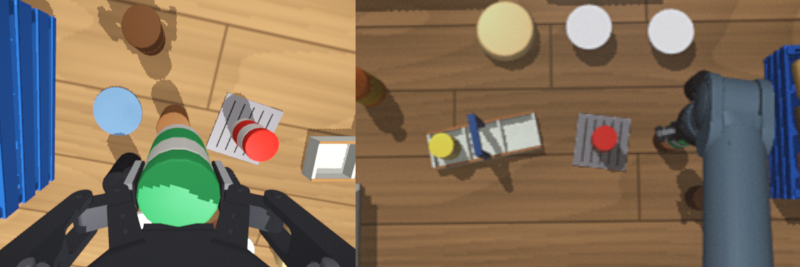

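The picture shows green held, the coaster empty at (118,111), red standing upright on the mat at (260,143) and the bay empty. I'll put green in the bay, then check it and fit the coaster.

Run:
```python
from fit import *
np.set_printoptions(precision=3,suppress=True)
place(BAY,.008)
move_ptp([.45,.15,.32],Q); im,p=snap('wrist','w6.png')
for col,n in (('green',(*BAY,.098)),('yellow',(.522,.245,.098)),('red',(.533,-.105,.094))):
    try: e=lid(im,col,proj(p,n)); print(col,np.round(e[0],1),np.round(e[1],1),atz(p,e[0],n[2]))
    except Exception as x: print(col,x)
m,v=blob(im,'blue',proj(p,(*CEN,.15))); r=cv2.minAreaRect(np.argwhere(m)[:,::-1].astype(np.float32)); L=sorted(cv2.boxPoints(r).tolist(),key=lambda b:b[1])
print('bar',np.round(r,1) if 0 else r,atz(p,np.mean(L[:2],0),.152),atz(p,np.mean(L[2:],0),.152),atz(p,r[0],.152))
move_ptp([.50,-.30,.30],Q); im,p=snap('wrist','w7.png')
h=cv2.cvtColor(im,cv2.COLOR_RGB2HSV).astype(int); c0=proj(p,(.541,-.356,.006)); print(c0,h[int(c0[1]),int(c0[0])])
m=(abs(h-h[int(c0[1]),int(c0[0])])<[8,40,40]).all(-1).astype(np.uint8); n,l,s,c=cv2.connectedComponentsWithStats(m); k=l[int(c0[1]),int(c0[0])]
ct=max(cv2.findContours((l==k).astype(np.uint8),0,1)[0],key=cv2.contourArea); e=cv2.fitEllipse(cv2.convexHull(ct)); print('coaster',e,atz(p,e[0],.006)); st('')
```

```text
down t 22.48 gap 0.053 F [-2.7 -0.8  6.5] grip 47.9 tcp [0.552 0.086 0.078]
placed t 23.69 gap 0.0738 F [ 0.2 -0.3 -0.6] grip 0.0 tcp [0.551 0.085 0.219]
green [216.1 254.9] [35.5 38. ] [0.549 0.085 0.098]
yellow [344.8 256. ] [37.7 41.9] [0.52  0.244 0.098]
red [ 66.1 214.6] [37.1 46.2] [ 0.532 -0.103  0.094]
bar ((279.5, 261.0), (104.0, 13.0), 90.0) [0.46  0.149 0.152] [0.58  0.172 0.152] [0.517 0.16  0.152]
[234.9   196.371] [104  88 240]
coaster ((234.36595153808594, 195.8136749267578), (62.904624938964844, 65.94539642333984), 121.16022491455078) [ 0.54  -0.357  0.006]
 t 26.12 gap 0.074 F [ 0.7 -0.1 -0.4] grip 0.0 tcp [ 0.501 -0.297  0.301]
```

View pics/w6.png

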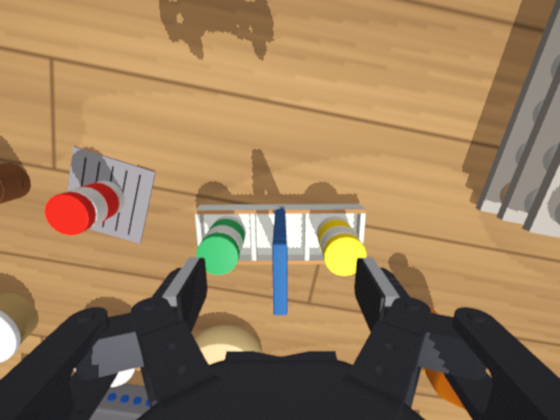

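Green (222,247) and yellow (341,248) stand upright in the bays, and the bar is at column 280. Now red goes to the fitted coaster centre.

Run:
```python
from fit import *
np.set_printoptions(precision=3,suppress=True)
pick(np.array([.533,-.103]),.004); place(np.array([.540,-.357]),.006)
move_ptp([.50,-.25,.30],Q); im,p=snap('wrist','w8.png')
e=lid(im,'red',proj(p,(.54,-.357,.096))); print('red',e,atz(p,e[0],.096))
move_ptp([*CEN,.26],Q); im2,p2=snap('wrist'); 
m,v=blob(im2,'blue',proj(p2,(*CEN,.158))); r=cv2.minAreaRect(np.argwhere(m)[:,::-1].astype(np.float32)); print('bar',r,atz(p2,r[0],.155),proj(p2,(*CEN,.158)))
for n in ('handle',): print([(d['at'],d['confidence'],atz(p2,d['at'],.15)) for d in tip_of('wrist',n)])
cv2.imwrite('pics/c3.png',cv2.resize(np.hstack([im,im2]),(800,300))[:,:,::-1]); st('')
```

```text
at t 28.34 gap 0.0742 F [-0.   0.7  0.6] grip 0.0 tcp [ 0.534 -0.103  0.073]
grasped t 28.66 gap 0.0529 F [-1.  -0.3  5.7] grip 47.4 tcp [ 0.534 -0.103  0.073]
lifted t 29.79 gap 0.0532 F [-0.3 -0.4 -2.3] grip 47.4 tcp [ 0.532 -0.103  0.219]
down t 32.57 gap 0.0529 F [-2.7  1.3  4.2] grip 47.8 tcp [ 0.54  -0.357  0.075]
placed t 33.78 gap 0.0737 F [ 0.1 -1.  -0.3] grip 0.0 tcp [ 0.539 -0.357  0.219]
red ((181.97332763671875, 206.93487548828125), (42.72443771362305, 47.45388412475586), 123.36466217041016) [ 0.537 -0.357  0.096]
bar ((282.0, 208.0), (116.0, 18.0), 90.0) [0.529 0.162 0.155] [282.793 218.701]
[([280.7, 220.0], 0.85, array([0.541, 0.164, 0.15 ]))]
 t 36.09 gap 0.0744 F [ 0.   0.2 -0.2] grip 0.0 tcp [0.538 0.163 0.26 ]
```

View pics/c3.png

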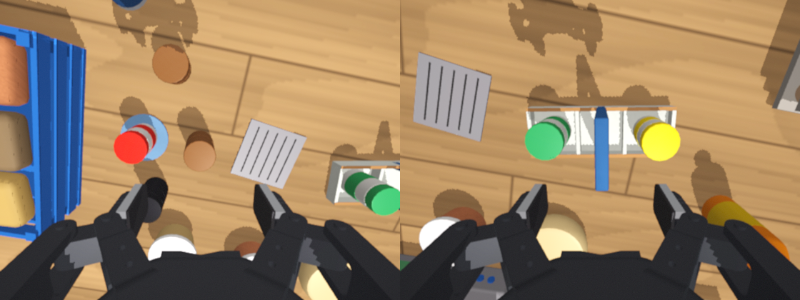

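Red stands on the coaster (135,145), and the carrier is centred under the gripper with the bar at column 600. Next, grasp the bar and lift.

Run:
```python
from fit import *
np.set_printoptions(precision=3,suppress=True)
X=[.539,.1643]
move_gripper(.05,90); movel([*X,.150],Q,speed=.1); st('at'); move_gripper(.0,90); st('grip'); assert .013<read_finger_gap()<.019
movel([*X,.165],speed=.03); st('l1'); print(read_ft_torque())
movel([*X,.25],speed=.06); st('up'); print(read_ft_torque()); pause(.5)
im,p=snap('wrist'); s,ps=snap('scene'); st('')
for n in ('jar_green','jar_yellow','handle'):
    print(n,[(d['at'],round(d['confidence'],2)) for d in tip_of('scene',n)[:1]])
cv2.imwrite('pics/c4.png',cv2.resize(np.hstack([im,cv2.resize(s[130:280,160:360],(560,420))]),(800,300))[:,:,::-1])
```

```text
at t 37.7 gap 0.0497 F [ 0.7 -0.6 -0.5] grip 0.0 tcp [0.54  0.165 0.151]
grip t 38.11 gap 0.0143 F [-0.7 -0.9  5.3] grip 88.5 tcp [0.539 0.164 0.151]
l1 t 38.76 gap 0.0145 F [-0.2 -0.5 -6.8] grip 87.8 tcp [0.539 0.164 0.165]
[-0.007  0.049 -0.02 ]
up t 40.33 gap 0.0149 F [ 0.  -0.4 -5.8] grip 87.8 tcp [0.539 0.164 0.249]
[ 0.01  -0.035 -0.004]
 t 40.92 gap 0.0145 F [ 0.1  0.6 -6.2] grip 87.8 tcp [0.539 0.164 0.25 ]
jar_green [([176.0, 230.6], 0.75)]
jar_yellow [([345.4, 207.8], 0.69)]
handle [([324.8, 174.0], 0.68)]
```

View pics/c4.png

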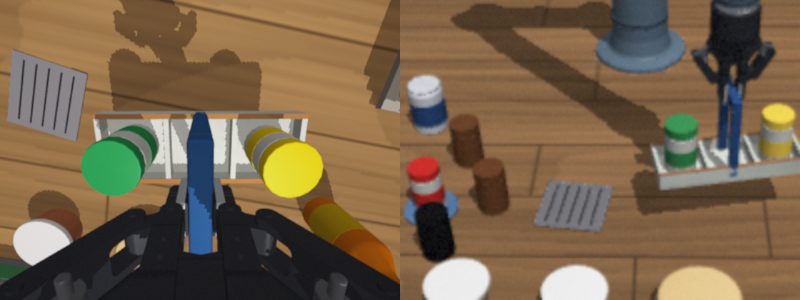

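The carrier hangs in the grip with green and yellow upright, and red is on the coaster. Before handing in I'll check that it is level and still while holding.

Run:
```python
from fit import *
np.set_printoptions(precision=3,suppress=True)
for k in range(2):
    C={c:snap(c) for c in ('wrist','scene')}
    g={}
    for col,xy in (('green',(.552,.086)),('yellow',(.522,.245))):
        o=[];
        for c,(im,p) in C.items(): e=lid(im,col,proj(p,(*xy,.198))); o.append((p,e[0]))
        print(col,tri(o),[atz(p,x,.198)[:2] for p,x in o])
    pause(1.4)
st('hold'); print(read_joint_vel())
```

```text
green (array([0.551, 0.085, 0.193]), np.float64(0.0010622352765498999)) [array([0.548, 0.086]), array([0.558, 0.086])]Traceback (most recent call last):
  File "<stdin>", line 8, in <module>
  File "fit.py", line 14, in lid
    m,v=blob(im,col,near); t=np.percentile(v[m],80)-25
        ~~~~^^^^^^^^^^^^^
  File "fit.py", line 11, in blob
    k=max((i for i in range(1,n) if s[i][4]>150 and (near is None or np.hypot(*(c[i]-near))<60)),key=lambda i:s[i][4])
ValueError: max() iterable argument is empty
```

```bash
sed -i 's/>150 and/>40 and/' fit.py
python3 - <<'E'
from fit import *
np.set_printoptions(precision=3,suppress=True)
for k in range(2):
    C={c:snap(c) for c in ('wrist','scene')}
    for col,xy in (('green',(.552,.086)),('yellow',(.522,.245))):
        o=[]
        try:
            for c,(im,p) in C.items(): e=lid(im,col,proj(p,(*xy,.198))); o.append((p,e[0]))
            print(col,tri(o))
        except Exception as x: print(col,x,[atz(p,x,.198)[:2] for p,x in o])
    pause(1.4)
st('hold'); print(read_joint_vel())
E
```

```text
green (array([0.551, 0.085, 0.193]), np.float64(0.0006438251485198544))
yellow (array([0.521, 0.246, 0.194]), np.float64(0.00032704632123683157))
green (array([0.551, 0.085, 0.193]), np.float64(0.0011230557226091483))
yellow (array([0.521, 0.246, 0.194]), np.float64(0.00032928316795563067))
hold t 44.17 gap 0.0144 F [ 0.4 -0.4 -6.2] grip 87.8 tcp [0.539 0.164 0.25 ]
[-0.001 -0.     0.     0.001 -0.001 -0.001 -0.003]
```

The carrier is level, with the lids within 1 mm of each other, and it has been still for over 3 s at the right height.

```bash
python3 -c "
from bench import *
print(sign_off())"
```

```text
the job is handed in; nothing more can be done
None
```

The jars are swapped: green stands beside yellow in the carrier and red stands alone on the coaster. The carrier was held level and still about 10 cm above its spot for over three seconds, and I handed the job in at about 44 s while still holding it.

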